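# Set the test-force selector of a hardness tester and start the test

### The job

On the hardness tester's console, push the selector's lever handle round with a fingertip, click by click, to the fifth of its seven positions, counted clockwise from the anticlockwise end, and let it sit there in its click. Then press the round start button all the way in and let it spring back. Only touch: do not pinch the handle between the fingers, do not press the button before the selector is set, and leave the specimen, the test block and the jar where they are.

Things in the scene. Friction and masses are not known exactly. Their poses are not given: they have to be found in the camera images.
- console: White console fixed to the table: a box 280 (x) by 300 (y) by 70 mm high with a level grey top face. Origin: centre of its underside, on the table; x points away from the operator, y left, z up; yaw up to about 0.35 rad. On top: the selector left of the middle, the start button on the right towards the operator, a dark screen at the far edge.
- selector (a joint): Selector angle, rad, growing clockwise seen from above; 0 in the first position (lever along the console's +y, left). Seven clicks pi/6 apart: 0, 0.524, 1.047, 1.571 (lever along +x, away from the operator), 2.094 (fifth), 2.618, 3.142; stops 0.06 beyond the ends. A sprung detent pulls to the nearest click; about 0.13 N m leaves it, then it snaps to the next. Starts in the 1st, 2nd or 3rd.
- selector_axis (a point): Point on the selector's vertical turning axis, level with the console's top face (z = 0.07 m), at (-30, 40, 70) mm in the console's frame. Its y axis points along the lever, hub to tip. Black hub: radius 17 mm, top 33 mm above the face. Seven flat black scale marks, 66 mm and more from the axis, show the positions and grow longer clockwise (8 to 20 mm).
- selector_tip (a point): Middle of the lever's outer end face, 60 mm from the axis, 20 mm above the top face. The lever is a black upright web 8 mm thick, from the axis to this end, 6 to 34 mm above the face, with a white line on its top. A 4 mm rubber cheek on each flank (20 to 56 mm from the axis, 7 to 29 mm above the face) makes it 16 mm thick; pressing both cheeks at once is pinching.
- start (a joint): Travel of the start button in m: 0 when out, 0.006 when fully pressed (downwards). A spring returns it; fully down takes about 5 N.
- start_top (a point): Centre of the top face of the start button (when out), a plain steel disc 32 mm across in a grey housing, facing straight up, at (-40, -105, 92) mm in the console's frame. It moves down with the button.
- specimen: Bystander: loose black rubber test disc, 50 mm across and 12.5 mm high, lying on the console's top face at its far left corner. Origin: centre of its underside.
- cal_block: Bystander: loose steel test block 60 by 60 by 16 mm on the table left of the console. Origin: centre of its underside.
- jar: Bystander: loose jar, 60 mm across and 75 mm high, on the table right of the console. Origin: centre of its underside.

How it is judged (in metres and radians):
On the way, in this order (a step that is already met when the one before it is completed fails the run):
1. the selector sits in its fifth position (value of joint selector between 1.9944 and 2.1944 rad), for 0.3 s.
2. the start button is pressed all the way in with the selector in its fifth position (all of step 1 and value of joint start above 0.0045 m), for 0.05 s.
At the end, for the whole second after the job is handed in: The selector rests in its fifth position (2.094 rad, within 0.1), the start button is out again (within 1.5 mm) after having been pressed at least 4.5 mm, and the specimen, test block and jar are within 20 mm of where they began (all of step 1 and velocity of joint selector between -0.1 and 0.1 rad/s and value of joint start below 0.0015 m and distance of each of specimen, cal_block, jar from where it was at the start of the episode below 0.02 m); the robot touches nothing.
It fails at once if the start button is pressed (over 3 mm) while the selector is not in its fifth position (value of joint start above 0.003 m and not (value of joint selector between 1.9944 and 2.1944 rad)).
It fails at once if the lever is pinched: the fingers press on both cheeks at once (over 2 N each) (contact force between the fingers and selector_c2 above 2 N and contact force between the fingers and selector_c3 above 2 N).
It fails at once if the specimen is shifted or lifted by more than 20 mm (distance of specimen from where it was at the start of the episode above 0.02 m).
It fails at once if the test block is shifted or lifted by more than 20 mm (distance of cal_block from where it was at the start of the episode above 0.02 m).
It fails at once if the jar is shifted or lifted by more than 20 mm (distance of jar from where it was at the start of the episode above 0.02 m).
It also fails if it takes over 58 s, if anything falls off the work surface, if the arm or the gripper's body presses on something with over 40 N, if the wrist force passes 120 N, or if a joint passes its speed limit or range.

### The arm

A 6-joint arm with a two-finger parallel gripper is mounted at the origin on the work surface. World frame = base frame: x ahead of the robot, y to its left, z up, the work surface at z = 0. Lengths are in mm, angles in rad, forces in N, time in s.
With the tool pointing down it reaches from about 325 to 850 mm from the base axis. Payload 4.4 kg.
Tool frame: the origin (TCP) lies at the very end of the fingers, on their centre line; the grasp point (between the pads) lies 19 mm behind it; z points along the fingers, y is the line along which they close (so a half turn about z gives the same grasp; the last joint's range is limited). The gripper opens to 94 mm and grips with 3 to 60 N. Pads are 16 mm wide; open, the fingers measure 119 mm over their backs; the gripper's body (75 mm by 177 mm) begins 78 mm behind the grasp point.
Start: joints at [0.962, 0.207, 1.542, -0, 1.393, -0.15], TCP at [254.661, 515.534, 205.447] pointing down, gripper open.
Joint ranges: [-2.73, 2.73], [-0.86, 2.22], [0.23, 2.46], [-1.11, 4.25], [0.08, 2.63], [-2.82, 2.82]. Speed limits (rad/s): [2.79, 2.79, 3.14, 3.14, 3.14, 3.14].

### API

Orientations are given as a unit quaternion [w, x, y, z].
In Python, from bench import get_state, get_image, get_calibration, sign_off, look_for gives the robot as it stands. The module is installed in compiled form; this text tells all that it offers.
- The arm moves only by the tool step_arm, never from a script. Its argument "steps" is a list of rows, each a list of 7 numbers: the opening, from -1 (shut) to 1 (fully open), so that 0 is half open, then the shift along the tool's x, y, z scaled (see below), then the turn, a rotation vector about the tool's x, y, z scaled (see below). A call has 1 to 8 rows; each row is the pose to reach, as a shift and turn from the pose commanded when the call began, along the tool's axes at that moment; what a row does not reach only later rows make up. The controller multiplies each number of a shift by 50 cm and each number of a turn by 45 degrees. A row lasts 1/10 s, in which the tool goes at most 50 mm and 8.59 degrees, less where a joint would pass 70% of its speed; a pose out of reach is approached as far as the arm can. A call with a number of a shift or a turn outside -1 to 1 is refused whole. A call with a gripper value outside its range is refused whole. The fingers move at their own pace and stop on an object; "squeeze" is the grip in N (left out, the last holds). Time passes only in rows, so rows that repeat a pose let the fingers close. It gives the time, the measured TCP pose, the force, the opening and the grip force at its end, in the units of the state.
- get_state(): the state, without advancing time (a new reading comes with each control period).
- get_image(name): name is "side" or "top" or "wrist"; returns the picture (384x512x3 uint8, red, green, blue); there is no depth.
- get_calibration(name): a dict with "camera_matrix" (3x3 intrinsics, pixels), "dist" ([k1, k2, p1, p2, k3] as OpenCV has them; the pictures are not rectified), "rvec" (rotation vector, rad) and "tvec" (3), from world to camera coordinates, as OpenCV has them. Camera axes: x right, y down, z forward; pixel columns grow to the right and rows downward; lengths in mm; the calibration is good to about 2 mm. A picture is of the moment at which its call begins: read the wrist's pose just before it. get_calibration takes no time and is no camera call; for the wrist camera it gives the pose at the moment of the call.
- sign_off(): hands the job in; it is judged then, once.
Trained networks look in the newest picture that a camera, given by its name, has taken for a name from the list of things; names that differ only in an ending like _2 or _b are one class to them, and where a whole thing is asked for, a point or a joint stands for the part that bears it (a point fixed in the world has none). Each returns a list of dicts, best first, with "conf" (0 to 1); they miss things now and then, are a little off and sometimes report something else, mostly with a low value. They report only what shows in the picture. A call takes as long as a camera call.
- look_for(camera, label): "point" ([x, y, z] in mm, in world coordinates, good to about 4 mm: the middle of the surface that is visible of it).
The state is a dict: "time": time; "q": joint angles; "joint_vel": joint speeds; "effort": joint torques, N m; "tool_pos": TCP position; "ee_rot": TCP orientation; "wrist_force": force on the tool from outside, world axes, zero at the start; "torque": the same for the moment, N m; "finger_gap": opening from 0.0 (shut) to 1.0 (fully open); "grasp_force": force on a finger pad.
Only numpy, scipy, OpenCV 4.12 (cv2) and the standard library are available. Lean on these libraries where they do the work, as an engineer would, in place of code of your own. Each camera call takes 0.05 s, during which the arm holds its last target. There are 200 camera calls.

## Working session

There is one attempt and no reset: what is moved stays moved. The work goes in short steps, Python scripts to look and compute and a tool call to move; the robot and the scene stay as the last step left them, time stands still between calls to the robot, and variables do not carry over. Pictures are saved under pics/ and viewed, at most 10 in all, crops included, and the job is handed in when it is done.

Besides the shell and the picture viewer there is one more tool, called after "Request:" as name(argument=value, ...) on one line, values as JSON. step_arm: Moves the arm, as the interface text tells. Shifts and turns lie within -1 to 1; 1 stands for 50 cm of shift or 45 degrees of turn. Its arguments: {"type":"object","properties":{"steps":{"type":"array"},"squeeze":{"type":"number"}},"required":["steps"]}

```bash
mkdir -p pics
python3 - <<'E'
from bench import *
import cv2,numpy as np
for c in("top","side"):
    im=get_image(c); cv2.imwrite(f"pics/{c}0.png",im[:,:,::-1])
    for l in("console","selector_axis","selector_tip","start_top","specimen","cal_block","jar"):
        print(c,l,[(np.round(d["point"]),round(d["conf"],2)) for d in look_for(c,l)[:2]])
s=get_state();print(s)
E
```

```text
top console [(array([626., 254.,  15.]), 0.73), (array([566.,  30.,  71.]), 0.56)]
top selector_axis [(array([550.,  86., 104.]), 0.61)]
top selector_tip [(array([545.,  86., 106.]), 0.8)]
top start_top [(array([504., -65.,  90.]), 0.43), (array([562.,  29.,  71.]), 0.33)]
top specimen [(array([690., 117.,  81.]), 0.54)]
top cal_block [(array([624., 256.,  14.]), 0.78)]
top jar [(array([ 606., -215.,   76.]), 0.63)]
side console [(array([538.,  92.,  69.]), 0.86)]
side selector_axis [(array([548.,  98.,  97.]), 0.83)]
side selector_tip [(array([544., 101.,  99.]), 0.87)]
side start_top []
side specimen [(array([685., 127.,  83.]), 0.59)]
side cal_block [(array([623., 264.,  17.]), 0.57), (array([545., 104.,  98.]), 0.21)]
side jar []
{'time': 0.8, 'q': array([ 9.61514747e-01,  2.06576397e-01,  1.54147842e+00, -1.66063368e-05,
        1.39350661e+00, -1.50514660e-01]), 'joint_vel': array([-1.37902956e-03,  5.50957759e-04, -2.57577865e-04,  7.23086983e-05,
        4.43223727e-04, -3.89421211e-05]), 'effort': array([ 3.20031540e-04, -3.70829093e+01, -2.81749409e+01,  6.97011198e-02,
        2.72680249e-02, -1.45640803e-05]), 'tool_pos': array([254.66419255, 515.54302486, 205.47034591]), 'ee_rot': array([1.33800077e-05, 2.27375750e-01, 9.73807100e-01, 1.14690060e-05]), 'wrist_force': array([-0.33251618,  0.84356927,  0.24634715]), 'torque': array([-0.00113457,  0.02907566,  0.02913159]), 'grasp_force': 0.0, 'finger_gap': 0.9990004004853537}
```

View pics/top0.png

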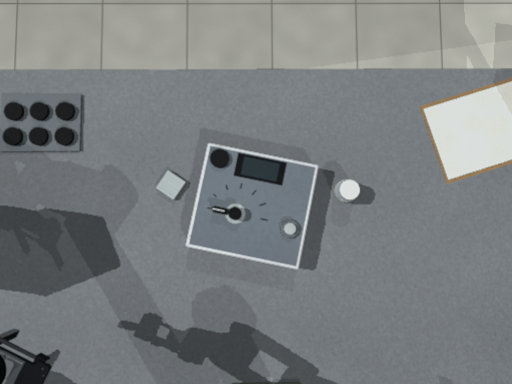

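```bash
cat > h.py <<'E'
import numpy as np,cv2
from bench import *
def back(c,uv,z):
    k=get_calibration(c);R=cv2.Rodrigues(np.array(k["rvec"],float))[0];t=np.array(k["tvec"],float).ravel()
    p=cv2.undistortPoints(np.array(uv,float).reshape(-1,1,2),np.array(k["camera_matrix"]),np.array(k["dist"]))[:,0]
    d=np.c_[p,np.ones(len(p))]@R; o=-R.T@t
    return o+d*((z-o[2])/d[:,2])[:,None]
def proj(c,P):
    k=get_calibration(c)
    return cv2.projectPoints(np.array(P,float).reshape(-1,1,3),np.array(k["rvec"],float),np.array(k["tvec"],float),np.array(k["camera_matrix"]),np.array(k["dist"]))[0][:,0]
E
python3 - <<'E'
from h import *
im=cv2.imread("pics/top0.png")
m=(im[130:280,170:330].min(2)>190).astype(np.uint8)
n,l,s,_=cv2.connectedComponentsWithStats(m);i=1+s[1:,4].argmax()
p=np.argwhere(l==i)[:,::-1]+[170,130]
W=back("top",p,70)[:,:2].astype(np.float32)
r=cv2.minAreaRect(W);print(r)
c=np.array(r[0]);print(back("top",[[208,144],[317,166],[298,268],[187,246]],70))
a=im[130:280,170:330];cv2.imwrite("pics/c0.png",cv2.resize(a,None,fx=4,fy=4,interpolation=cv2.INTER_CUBIC)[:600])
E
```

```text
((564.828125, 34.04014587402344), (293.33154296875, 273.2495422363281), 78.03501892089844)
[[ 725.79769403  148.8172796    70.        ]
 [ 666.21356175 -136.93420648   70.        ]
 [ 402.28124054  -83.41249868   70.        ]
 [ 460.19748438  201.87565218   70.        ]]
```

View pics/c0.png

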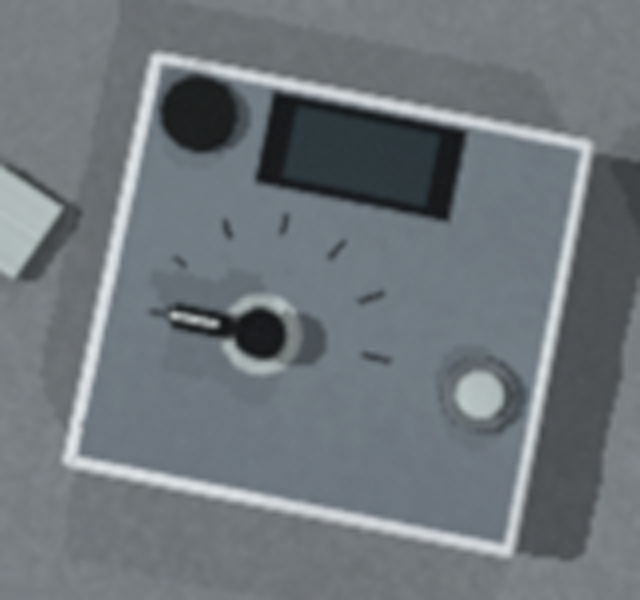

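View pics/side0.png

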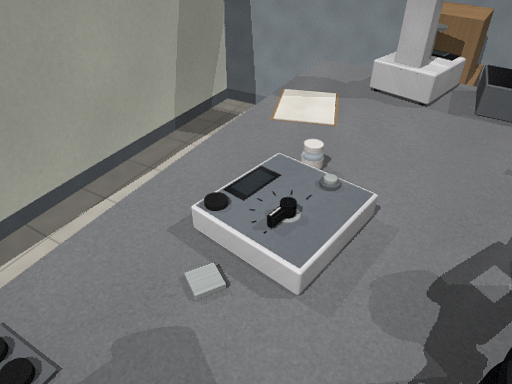

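The top view shows the console turned about -12°. The lever points left along mark 1 (crop: hub at (262,334), marks running clockwise to (376,357)). The button is at (480,393) and the specimen at (200,113). The side view agrees, so the selector is in position 1.

```bash
cat >> h.py <<'E'
from scipy.spatial.transform import Rotation as Ro
C=np.array([564.8,34.0]);YAW=-.208
cR=np.array([[np.cos(YAW),-np.sin(YAW)],[np.sin(YAW),np.cos(YAW)]])
AX=C+cR@[-30,40];BT=C+cR@[-40,-105]
def pose(): # measured
    s=get_state();q=s["ee_rot"];return np.array(s["tool_pos"]),Ro.from_quat([q[1],q[2],q[3],q[0]])
def fing(a,r,gap,z): # a selector rad; finger face gap mm behind the cheek
    w=YAW+np.pi/2-a;u=np.array([np.cos(w),np.sin(w)]);p=np.array([u[1],-u[0]])
    return np.r_[AX+r*u-(16+gap)*p,z],w
def rows(targets,p0=None,R0=None):
    if p0 is None:p0,R0=pose()
    for P,w in targets:
        y=np.array([np.cos(w),np.sin(w),0]);z=np.array([0,0,-1.]);R=Ro.from_matrix(np.c_[np.cross(y,z),y,z])
        print(np.round(R0.inv().apply(P-p0)/500,4),np.round((R0.inv()*R).as_rotvec()/(np.pi/4),4))
E
python3 - <<'E'
from h import *
print(AX,BT,back("top",[[170+262/4,130+333/4]],103),back("top",[[170+480/4,130+393/4]],92),[np.round(back("top",[[170+x/4,130+y/4]],70)[0]) for x,y in((160,313),(376,357))])
rows([fing(0,42,12,200),fing(0,42,12,120)])
E
```

```text
[543.70676055  79.3329378 ] [503.97930552 -60.47668031] [[542.81633491  75.61458283 103.        ]] [[504.27969105 -62.26341818  92.        ]] [array([557., 143.,  70.]), array([528.,   3.,  70.])]
[-0.8296 -0.4587  0.0109] [ 0.      0.     -0.3193]
[-0.8296 -0.4587  0.1709] [ 0.      0.     -0.3193]
```

Request:
step_arm(steps=[[-1, -0.83, -0.456, 0.01, 0, 0, -0.32], [-1, -0.83, -0.456, 0.01, 0, 0, -0.32], [-1, -0.83, -0.456, 0.01, 0, 0, -0.32], [-1, -0.83, -0.456, 0.01, 0, 0, -0.32], [-1, -0.83, -0.456, 0.01, 0, 0, -0.32], [-1, -0.83, -0.456, 0.01, 0, 0, -0.32], [-1, -0.83, -0.456, 0.01, 0, 0, -0.32], [-1, -0.83, -0.456, 0.01, 0, 0, -0.32]], squeeze=5)

```text
time: 1.6
tool_pos: [482.8, 188.5, 201.6]
ee_rot: [0.0, 0.104, 0.995, 0.0]
wrist_force: [0.7, 1.0, -0.2]
finger_gap: 0.356
grasp_force: 0.0
```

```bash
sed -i 's/^AX=.*//; s/^AX=C.*//' h.py; sed -i 's/^def pose/AX=np.array([543.3,77.]);BT=np.array([504.2,-62.])\ndef pose/' h.py
python3 - <<'E'
from h import *
print(pose()[0],get_state()["finger_gap"])
rows([fing(0,42,12,200),fing(0,42,12,120)])
E
```

```text
[482.8270286  188.49766632 201.60235581] 0.35589748143114386
[-0.1083 -0.1093  0.0032] [0.0007 0.001  0.0006]
[-0.1082 -0.1093  0.1632] [0.0007 0.001  0.0006]
```

Request:
step_arm(steps=[[-1, -0.108, -0.109, 0.0, 0, 0, 0], [-1, -0.108, -0.109, 0.0, 0, 0, 0], [-1, -0.108, -0.109, 0.08, 0, 0, 0], [-1, -0.108, -0.109, 0.12, 0, 0, 0], [-1, -0.108, -0.109, 0.12, 0, 0, 0], [-1, -0.108, -0.109, 0.12, 0, 0, 0], [-1, -0.108, -0.109, 0.12, 0, 0, 0], [-1, -0.108, -0.109, 0.12, 0, 0, 0]])

```text
time: 2.4
tool_pos: [524.8, 126.3, 143.2]
ee_rot: [0.002, 0.103, 0.995, 0.0]
wrist_force: [-0.6, 0.3, 0.4]
finger_gap: 0.006
grasp_force: 0.0
```

Run:
```python
from h import *
print(pose()[0],get_state()["finger_gap"],AX)
im=get_image("wrist");cv2.imwrite("pics/w1.png",im[:,:,::-1])
print(proj("wrist",[[*AX,103],[*BT,92],fing(0,60,-16,104)[0]]))
rows([fing(0,42,12,86)])
```

```text
[524.76004071 126.25419883 143.15706545] 0.005754757631481153 [543.3  77. ]
[[198.53732301 247.02497248]
 [ 31.6845345  228.46064713]
 [275.41667981 247.82852436]]
[-0.0007 -0.0047  0.1139] [0.0011 0.0039 0.0015]
```

View pics/w1.png

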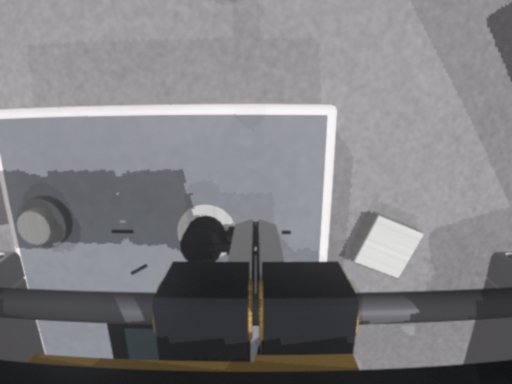

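The wrist view shows the hub near (204,241), the button at (33,228) and mark 1 at (287,232). The predictions agree to within about 4 mm. The closed fingers are on the operator side of the lever, so I'll lower them.

Request:
step_arm(steps=[[-1, 0, -0.004, 0.03, 0, 0, 0], [-1, 0, -0.004, 0.06, 0, 0, 0], [-1, 0, -0.004, 0.09, 0, 0, 0], [-1, 0, -0.004, 0.113, 0, 0, 0], [-1, 0, -0.004, 0.113, 0, 0, 0], [-1, 0, -0.004, 0.113, 0, 0, 0]])

```text
time: 3.05
tool_pos: [523.4, 124.0, 85.2]
ee_rot: [0.0, 0.103, 0.995, 0.0]
wrist_force: [-0.0, 0.4, 0.0]
finger_gap: 0.006
grasp_force: 0.0
```

Run:
```python
from h import *
print(pose()[0],get_state()["wrist_force"])
d=np.pi/180
rows([fing(a*d,42,g,86) for a,g in((0,6),(0,2),(4,0),(8,0),(12,0),(16,0),(20,0),(24,0))])
```

```text
[523.37275992 123.99386623  85.18065564] [-0.02098147  0.44328635  0.022206  ]
[-0.0144  0.0003 -0.0016] [0.0002 0.0007 0.0008]
[-0.0224  0.0003 -0.0016] [0.0002 0.0007 0.0008]
[-0.0323  0.0023 -0.0016] [0.0002 0.0007 0.0897]
[-0.0384  0.0039 -0.0016] [0.0002 0.0007 0.1786]
[-0.0446  0.0051 -0.0016] [0.0003 0.0006 0.2675]
[-0.0508  0.0058 -0.0016] [3.000e-04 6.000e-04 3.564e-01]
[-0.0571  0.0061 -0.0016] [3.000e-04 6.000e-04 4.453e-01]
[-0.0633  0.006  -0.0016] [3.000e-04 6.000e-04 5.342e-01]
```

Request:
step_arm(steps=[[-1, -0.0144, 0, -0.001, 0, 0, 0], [-1, -0.0224, 0, -0.001, 0, 0, 0], [-1, -0.032, 0.002, -0.001, 0, 0, 0.09], [-1, -0.0384, 0.004, -0.001, 0, 0, 0.18], [-1, -0.0446, 0.005, -0.001, 0, 0, 0.27], [-1, -0.0508, 0.006, -0.001, 0, 0, 0.36], [-1, -0.0571, 0.006, -0.001, 0, 0, 0.445], [-1, -0.0571, 0.006, -0.001, 0, 0, 0.445]])

```text
time: 3.85
tool_pos: [552.9, 120.8, 86.0]
ee_rot: [0.001, 0.275, 0.961, 0.0]
wrist_force: [1.3, 0.3, 0.2]
finger_gap: 0.011
grasp_force: 0.0
```

Run:
```python
from h import *
print(pose()[0],get_state()["wrist_force"])
for c in("top","side"):
    cv2.imwrite(f"pics/{c}2.png",get_image(c)[:,:,::-1])
a=cv2.imread("pics/top2.png")[170:260,190:310];b=cv2.imread("pics/side2.png")[170:260,210:330]
cv2.imwrite("pics/m2.png",cv2.resize(np.hstack([a,b]),None,fx=3.3,fy=3.3,interpolation=cv2.INTER_CUBIC))
d=np.pi/180
rows([fing(a*d,42,0,86) for a in(25,30,35,40,45,50)])
```

```text
[552.91371355 120.7976566   86.01198797] [1.28399086 0.25464444 0.19751323]
[-0.0068  0.0027 -0.0007] [0.0006 0.0008 0.1128]
[-0.0144  0.0045 -0.0007] [0.0006 0.0008 0.2239]
[-0.0222  0.0056 -0.0007] [0.0007 0.0008 0.335 ]
[-0.03    0.006  -0.0007] [0.0007 0.0007 0.4461]
[-0.0378  0.0058 -0.0006] [0.0007 0.0007 0.5572]
[-0.0456  0.0049 -0.0006] [0.0008 0.0007 0.6683]
```

View pics/m2.png

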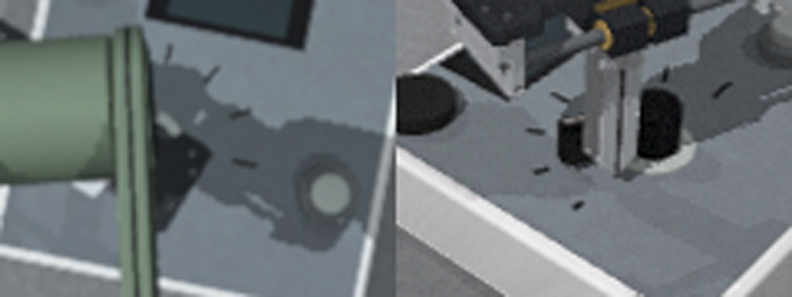

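The lever has moved on to the second mark (side crop: tip at (570,150), mark 2 at (541,170)), with the fingers behind it. I'll carry on.

Request:
step_arm(steps=[[-1, -0.007, 0.003, -0.001, 0, 0, 0.11], [-1, -0.0144, 0.0045, -0.001, 0, 0, 0.225], [-1, -0.022, 0.0055, -0.001, 0, 0, 0.335], [-1, -0.03, 0.006, -0.001, 0, 0, 0.445], [-1, -0.0378, 0.006, -0.001, 0, 0, 0.555], [-1, -0.0456, 0.005, -0.001, 0, 0, 0.67], [-1, -0.0456, 0.005, -0.001, 0, 0, 0.67]])

```text
time: 4.65
tool_pos: [572.7, 110.8, 86.0]
ee_rot: [0.0, 0.515, 0.857, 0.0]
wrist_force: [-0.2, -0.3, 0.7]
finger_gap: 0.004
grasp_force: 0.0
```

Run:
```python
from h import *
print(pose()[0],get_state()["wrist_force"])
d=np.pi/180
rows([fing(a*d,42,0,86) for a in(55,60,65,70,75,80)])
```

```text
[572.68714043 110.77189597  85.98444014] [-0.21823166 -0.31604032  0.6610807 ]
[-0.0074  0.0028 -0.    ] [0.0006 0.0004 0.1089]
[-0.015   0.0047 -0.    ] [0.0006 0.0004 0.22  ]
[-0.0227  0.0058 -0.    ] [6.000e-04 3.000e-04 3.311e-01]
[-0.0306  0.0063 -0.    ] [7.000e-04 3.000e-04 4.422e-01]
[-0.0384  0.0061 -0.    ] [7.000e-04 3.000e-04 5.533e-01]
[-0.0462  0.0052 -0.    ] [7.000e-04 3.000e-04 6.645e-01]
```

Request:
step_arm(steps=[[-1, -0.0074, 0.003, 0, 0, 0, 0.11], [-1, -0.015, 0.0045, 0, 0, 0, 0.22], [-1, -0.0227, 0.006, 0, 0, 0, 0.33], [-1, -0.0306, 0.006, 0, 0, 0, 0.44], [-1, -0.0384, 0.006, 0, 0, 0, 0.555], [-1, -0.0462, 0.005, 0, 0, 0, 0.665], [-1, -0.0462, 0.005, 0, 0, 0, 0.665]])

```text
time: 5.35
tool_pos: [585.3, 91.5, 85.8]
ee_rot: [0.0, 0.719, 0.695, 0.0]
wrist_force: [-0.2, 0.2, 0.0]
finger_gap: 0.006
grasp_force: 0.0
```

Run:
```python
from h import *
print(pose()[0],get_state()["wrist_force"])
for c in("top","side"):
    cv2.imwrite(f"pics/{c}3.png",get_image(c)[:,:,::-1])
a=cv2.imread("pics/top3.png")[170:260,190:310];b=cv2.imread("pics/side3.png")[170:260,210:330]
cv2.imwrite("pics/m3.png",cv2.resize(np.hstack([a,b]),None,fx=3.3,fy=3.3,interpolation=cv2.INTER_CUBIC))
d=np.pi/180
rows([fing(a*d,42,0,86) for a in(85,90,95,100,105,110)])
```

```text
[585.34041523  91.52501002  85.84760877] [-0.24750716  0.20550187  0.04153543]
[-0.0079  0.0038 -0.0004] [-2.000e-04 -1.000e-04  1.134e-01]
[-0.0155  0.0056 -0.0004] [-2.000e-04 -1.000e-04  2.245e-01]
[-0.0233  0.0067 -0.0004] [-2.000e-04 -1.000e-04  3.356e-01]
[-0.0311  0.0071 -0.0004] [-2.000e-04 -1.000e-04  4.467e-01]
[-0.0389  0.0069 -0.0004] [-2.000e-04 -1.000e-04  5.579e-01]
[-0.0467  0.006  -0.0004] [-2.00e-04 -1.00e-04  6.69e-01]
```

View pics/m3.png

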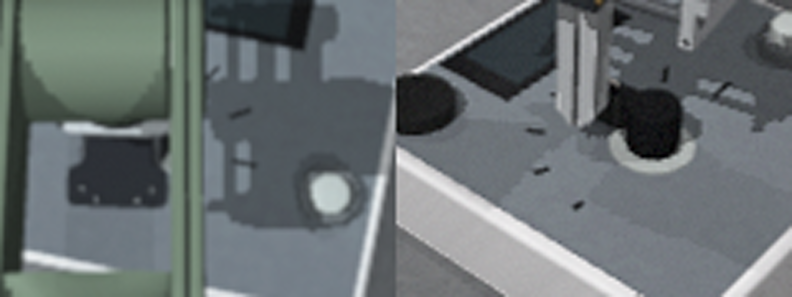

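In the side crop the lever is at (615,100), just ahead of the fingers and on the fourth mark's side. The last click is next.

Request:
step_arm(steps=[[-1, -0.008, 0.004, 0, 0, 0, 0.11], [-1, -0.0155, 0.0055, 0, 0, 0, 0.225], [-1, -0.0233, 0.0065, 0, 0, 0, 0.335], [-1, -0.0311, 0.007, 0, 0, 0, 0.445], [-1, -0.0389, 0.007, 0, 0, 0, 0.56], [-1, -0.0467, 0.006, 0, 0, 0, 0.67], [-1, -0.0467, 0.006, 0, 0, 0, 0.67]])

```text
time: 6.15
tool_pos: [587.3, 68.2, 85.8]
ee_rot: [-0.0, 0.875, 0.485, -0.0]
wrist_force: [0.0, 0.3, 0.8]
finger_gap: 0.005
grasp_force: 0.0
```

Run:
```python
from h import *
print(pose()[0],get_state()["wrist_force"])
d=np.pi/180
rows([fing(110*d,42,20,86),fing(110*d,42,20,140),(np.r_[BT,140.],fing(110*d,0,0,0)[1])])
```

```text
[587.29811479  68.18435283  85.76347107] [0.02256121 0.25690328 0.82197281]
[ 0.0404 -0.0001 -0.0005] [-0.0001  0.0002 -0.0024]
[ 4.040e-02 -1.000e-04 -1.085e-01] [-0.0001  0.0002 -0.0024]
[-0.3089 -0.0028 -0.1084] [-0.0001  0.0002 -0.0024]
```

Request:
step_arm(steps=[[-1, 0.02, 0, 0, 0, 0, 0], [-1, 0.04, 0, 0, 0, 0, 0], [-1, 0.04, 0, -0.1, 0, 0, 0], [-1, 0.04, 0, -0.15, 0, 0, 0], [-1, -0.06, 0, -0.15, 0, 0, 0], [-1, -0.16, 0, -0.15, 0, 0, 0], [-1, -0.26, 0, -0.15, 0, 0, 0], [-1, -0.309, -0.003, -0.15, 0, 0, 0]])

```text
time: 6.95
tool_pos: [502.9, -63.3, 161.0]
ee_rot: [0.0, 0.875, 0.484, -0.0]
wrist_force: [0.8, 0.6, 0.9]
finger_gap: 0.008
grasp_force: 0.0
```

Run:
```python
from h import *
print(pose()[0],get_state()["wrist_force"])
for c in("top","side","wrist"):
    cv2.imwrite(f"pics/{c}4.png",get_image(c)[:,:,::-1])
    print(c,[(d["point"],d["conf"]) for d in look_for(c,"start_top")[:1]])
a=cv2.imread("pics/top4.png")[170:260,190:310];b=cv2.imread("pics/side4.png")[170:260,210:330]
m=cv2.resize(np.hstack([a,b]),None,fx=2.12,fy=2.12,interpolation=cv2.INTER_CUBIC)[:,:509]
m=cv2.copyMakeBorder(m,0,0,0,512-m.shape[1],0)
cv2.imwrite("pics/m4.png",np.vstack([m,cv2.imread("pics/wrist4.png")]))
d=np.pi/180
w=pose()[1].as_matrix()[:2,1];w=np.arctan2(w[1],w[0])
rows([(np.r_[BT,140.],w),(np.r_[BT,96.],w),(np.r_[BT,84.],w)])
print(proj("wrist",[[*BT,92]]))
```

```text
[502.92911544 -63.34102836 160.99710735] [0.77731046 0.60320033 0.89506061]
top []
side [([505.9, -51.5, 93.3], 0.55)]
wrist [([506.2, -61.8, 90.6], 0.9)]
[-0.0035 -0.      0.042 ] [ 0.0007 -0.001   0.    ]
[-3.5e-03 -1.0e-04  1.3e-01] [ 0.0007 -0.001   0.    ]
[-3.50e-03 -1.00e-04  1.54e-01] [ 0.0007 -0.001   0.    ]
[[254.6969102  204.02992878]]
```

View pics/m4.png

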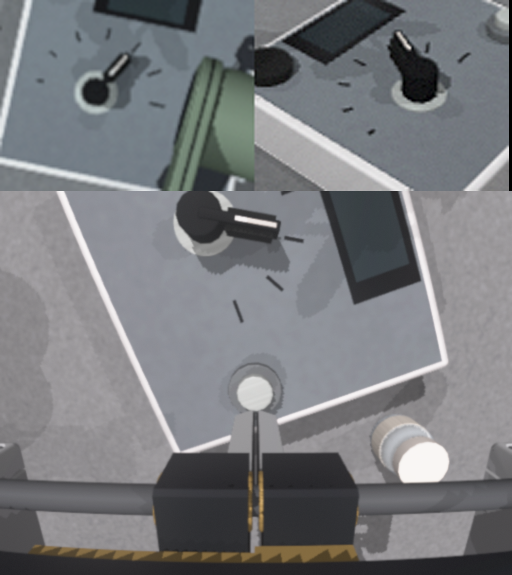

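The lever sits at the fifth mark, with marks 6 and 7 still clockwise of it in the wrist view at (275,283) and (238,311). The button is right under the fingertip at (255,393). Now I'll press it.

Request:
step_arm(steps=[[-1, -0.0035, 0, 0.05, 0, 0, 0], [-1, -0.0035, 0, 0.1, 0, 0, 0], [-1, -0.0035, 0, 0.13, 0, 0, 0], [-1, -0.0035, 0, 0.138, 0, 0, 0], [-1, -0.0035, 0, 0.144, 0, 0, 0], [-1, -0.0035, 0, 0.148, 0, 0, 0], [-1, -0.0035, 0, 0.148, 0, 0, 0], [-1, -0.0035, 0, 0.148, 0, 0, 0]])

```text
time: 8.05
tool_pos: [504.0, -62.9, 87.8]
ee_rot: [0.0, 0.875, 0.484, 0.001]
wrist_force: [-0.9, 2.4, 3.9]
finger_gap: 0.006
grasp_force: 2.0
```

Request:
step_arm(steps=[[-1, 0, 0, 0.002, 0, 0, 0], [-1, 0, 0, 0.004, 0, 0, 0], [-1, 0, 0, 0.005, 0, 0, 0], [-1, 0, 0, 0.005, 0, 0, 0]])

```text
time: 8.45
tool_pos: [504.1, -63.1, 86.1]
ee_rot: [0.0, 0.875, 0.484, 0.001]
wrist_force: [-3.0, 4.0, 12.0]
finger_gap: 0.008
grasp_force: 5.9
```

Request:
step_arm(steps=[[-1, 0, 0, 0.002, 0, 0, 0], [-1, 0, 0, 0.002, 0, 0, 0], [-1, 0, 0, 0.002, 0, 0, 0]])

```text
time: 8.75
tool_pos: [504.2, -63.1, 86.0]
ee_rot: [0.0, 0.875, 0.484, 0.001]
wrist_force: [-5.8, 4.0, 15.9]
finger_gap: 0.005
grasp_force: 8.5
```

The button is on its bottom stop: z doesn't change while the force rises. Next I'll retract.

Request:
step_arm(steps=[[-1, 0, 0, -0.01, 0, 0, 0], [-1, 0, 0, -0.03, 0, 0, 0], [-1, 0, 0, -0.1, 0, 0, 0], [-1, 0, 0, -0.15, 0, 0, 0], [-1, 0, 0, -0.15, 0, 0, 0], [-1, 0, 0, -0.15, 0, 0, 0]])

```text
time: 9.35
tool_pos: [503.3, -63.8, 158.3]
ee_rot: [0.001, 0.875, 0.484, 0.0]
wrist_force: [-0.0, -0.6, -0.5]
finger_gap: 0.008
grasp_force: 0.0
```

Run:
```python
from h import *
print(pose()[0],get_state()["wrist_force"])
cv2.imwrite("pics/w5.png",get_image("wrist")[:,:,::-1])
for l in("start_top","jar"):print([(d["point"],d["conf"]) for d in look_for("wrist",l)[:1]])
```

```text
[503.25766439 -63.7855409  158.32187017] [-0.02638144 -0.55435319 -0.46589489]
[([506.7, -62.4, 92.8], 0.61)]
[([602.7, -204.7, 68.2], 0.72)]
```

View pics/w5.png

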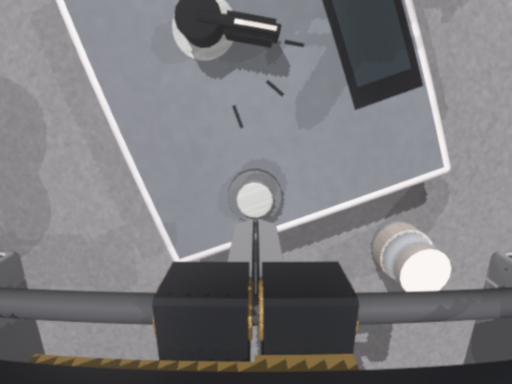

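The lever is still on mark 5 (tip at (278,32)), the button is out at (254,199), and the jar hasn't moved.

```bash
python3 -c "
from bench import *
print(sign_off())"
```

```text
the job is handed in; nothing more can be done
None
```

The selector is in its fifth position, the start button was pressed fully in and came back out, and the job is handed in; no verdict was returned.

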